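# Tilt a module tray for the inspection camera, then pin it level

### The job

Lift the module tray by its handle until it is tipped to 30 degrees on its hinge, and keep it there for a good second so the little camera can take its picture; never tip it past 40 degrees or the modules may fall out. Then lower the tray gently all the way back to level, take the square-headed lock pin out of its sloping rack and push it fully down through the tray's side lug into the hole of the stand beneath, so that the tray is locked, and let go. Leave the round-handled tool and the other things on the bench where they are.

Things in the scene. Friction and masses are not known exactly. Their poses are not given: they have to be found in the camera images.
- stand: Dark steel tilt stand, fixed; base plate 250 x 180 x 20 mm. Origin on the bench under its middle; x from handle to hinge (away from the robot), y left, z up. A grey camera on a post (230 mm high) at the far left corner (x 115, y 78 mm). On the right a block 60 x 60 x 46 mm with a hole (stand_hole). On the left an arc scale, a mark every 10 degrees, 30 longer; pointer on the tray.
- tray (a joint): Hinge of the aluminium module tray (130 x 150 mm, rim 74 mm above the bench when level; modules fixed in it). Tilt in rad: 0 = level, on its stop; grows as the handle end rises, a turn about the stand's +y; 0.524 = 30 degrees; end stop 1.0. Friction (0.75 N m) holds the tray where it is left; lifting takes 4 to 7 N at the handle, lowering 1 to 4 N. Starts a few degrees up.
- tray_hinge (a point): Point on the horizontal hinge axis (along the stand's y), mid width: 75 mm along x from the stand's origin, 55 mm above the bench. Axes as the stand.
- tray_grip (a point): Point to grip on the tray's black handle, a bar 110 mm long, 20 mm wide (along y), 18 mm thick, that sticks out of the tray's front edge towards the robot. Middle of the bar's section, 200 mm from the hinge axis and level with it at tilt 0; the free end is 48 mm away towards -x, the tray's front wall 60 mm towards +x. x runs along the bar to the hinge and turns with the tray.
- lug_hole (a point): Centre of the upper mouth of the 18 mm through hole in the tray's side lug, a 50 x 50 x 10 mm aluminium plate on the right of the tray; 50 mm from the tray's side wall, 60 mm above the bench when level. z is the hole's axis. Moves with the tray.
- stand_hole (a point): Centre of the upper mouth of the vertical 18 mm hole in the stand's block, 46 mm above the bench; it goes down to the bench. Straight under lug_hole when the tray is level (stand frame x -30, y -125 mm). z up.
- lock_pin: Lock pin, 106 mm: steel shank 14 mm across, 54 mm long, tapered foot; collar 30 mm across, 6 mm thick; square black head 22 x 22 x 46 mm. Origin: tip of the foot; z from tip to head; x, y square to the head's faces. About 0.09 kg. Starts in one of the rack's sockets, leaning 30 degrees. Fully in, its collar rests on the lug and the tip is 40 mm below stand_hole.
- pin_head (a point): Centre of the lock pin's square head, 83 mm from the tip, 23 mm from either end of the head. Axes as lock_pin.
- rack: Fixed rack, base 130 x 190 mm, with a sloping aluminium block with two sockets (17 mm holes, 60 mm deep), 45 mm to either side of the middle along y. Origin on the bench under its middle. What stands in them leans 30 degrees from vertical towards the rack's -x (to the robot) and comes out along its own length (54 mm of shank). Collars rest on the slope, about 90 mm above the bench.
- setting_tool: Bystander in the rack's other socket: like the pin, but with a round black handle 28 mm across, 48 mm long; 108 mm in all. Origin at its tip, z towards the handle. Leave alone.
- tweezer_box: Bystander: open white plastic box 70 x 160 x 25 mm with tweezers, origin under its centre. Leave alone.
- hygrometer: Bystander: white plastic display box 30 x 85 x 65 mm, standing, origin under its centre. Leave alone.
- fibre_reel: Bystander: reel 96 mm across, 60 mm high, black flanges, origin under its centre. Leave alone.
Mind the look-alikes: they are no part of the job. What is shaped like the lock_pin but brown is not meant.

How it is judged:
By the outcome, as a careful person would: the job done as asked, in the order asked, and still so for the second after the job is handed in, with the robot touching nothing.
It also fails if it takes over 72 s, if anything falls off the work surface, if the arm or the gripper's body presses on something with over 40 N, if the wrist force passes 120 N, or if a joint passes its speed limit or range.

### The arm

A 6-joint arm with a two-finger parallel gripper is mounted at the origin on the work surface. World frame = base frame: x ahead of the robot, y to its left, z up, the work surface at z = 0. Lengths are in m, angles in rad, forces in N, time in s.
With the tool pointing down it reaches from about 0.375 to 0.975 m from the base axis. Payload 3.8 kg.
Tool frame: the origin (TCP) lies at the very end of the fingers, on their centre line; the grasp point (between the pads) lies behind it (r.grasp_offset is the z of the grasp point in the tool frame, in m); z points along the fingers, y is the line along which they close (so a half turn about z gives the same grasp; the last joint's range is limited). The gripper opens to 88 mm and grips with 3 to 60 N. Pads are 18 mm wide; open, the fingers measure 123 mm over their backs; the gripper's body (75 mm by 187 mm) begins 45 mm behind the grasp point.
Start: joints at [1.068, 0.264, 1.604, -0, 1.274, -0.037], TCP at [0.303, 0.603, 0.239] pointing down, gripper open.
Joint ranges: [-2.63, 2.63], [-0.94, 2.18], [0.31, 2.57], [-1.31, 4.45], [0, 2.66], [-2.55, 2.55]. Speed limits (rad/s): [2.57, 2.57, 3.14, 3.14, 3.14, 3.14].

### API

Orientations are given as a unit quaternion [x, y, z, w].
In Python, from cell import r gives the robot as it stands. The module is installed in compiled form; this text tells all that it offers.
- The arm moves only by the tool servo_tool, never from a script. Its argument "motion" is text: rows parted by semicolons, each of 6 numbers parted by spaces: the shift along the tool's x, y, z in cm, then the turn, a rotation vector about the tool's x, y, z in degrees. A call has 1 to 5 rows; each row is the pose to reach, as a shift and turn from the pose commanded when the call began, along the tool's axes at that moment; what a row does not reach only later rows make up. A row lasts 1/8 s, in which the tool goes at most 62.5 mm and 10.7 degrees, less where a joint would pass 70% of its speed; a pose out of reach is approached as far as the arm can. A call with a gripper value outside its range is refused whole. "gripper" is the finger opening in cm, from 0 to 8.81, set as the call begins (left out, the last holds). The fingers move at their own pace and stop on an object; "squeeze" is the grip in N (left out, the last holds). Time passes only in rows, so rows that repeat a pose let the fingers close. It gives the time, the measured TCP pose, the force, the opening and the grip force at its end, in the units of the state.
- r.get_obs(): the state, without advancing time (a new reading comes with each control period).
- r.snapshot(name): name is "scene" or "top"; returns (picture, depth): 400x640x3 uint8, red, green, blue; 400x640 float32, m along the optical axis (not along the pixel's ray), 0 where there is no reading.
- r.camera_params(name): a dict with "mtx" (3x3 intrinsics, pixels), "rvec" (rotation vector, rad) and "tvec" (3), from world to camera coordinates, as OpenCV has them. Camera axes: x right, y down, z forward; pixel columns grow to the right and rows downward; lengths in m; the calibration is good to about 2 mm. A picture is of the moment at which its call begins. camera_params takes no time and is no camera call.
- r.hand_in(): hands the job in; it is judged then, once.
The state is a dict: "time_s": time; "joint_positions": joint angles; "dq": joint speeds; "joint_torque": joint torques, N m; "tcp_pos": TCP position; "tool_rot": TCP orientation; "ft_force": force on the tool from outside, world axes, zero at the start; "ft_torque": the same for the moment, N m; "gripper_width": opening from 0.0 (shut) to 1.0 (fully open); "grasp_force": force on a finger pad.
Only numpy, scipy, OpenCV 4.12 (cv2) and the standard library are available. Lean on these libraries where they do the work, as an engineer would, in place of code of your own. Each camera call takes 0.05 s, during which the arm holds its last target. There are 200 camera calls.

## Working session

There is one attempt and no reset: what is moved stays moved. The work goes in short steps, Python scripts to look and compute and a tool call to move; the robot and the scene stay as the last step left them, time stands still between calls to the robot, and variables do not carry over. Pictures are saved under pics/ and viewed, at most 10 in all, crops included, and the job is handed in when it is done.

Besides the shell and the picture viewer there is one more tool, called after "Call:" as name(argument=value, ...) on one line, values as JSON. servo_tool: Moves the arm, as the interface text tells. Its arguments: {"type":"object","properties":{"motion":{"type":"string"},"gripper":{"type":"number"},"squeeze":{"type":"number"}},"required":["motion"]}

```bash
mkdir -p pics
cat > h.py <<'E'
import numpy as np, cv2
from cell import r
from scipy.spatial.transform import Rotation as R
def cam(n):
    p=r.camera_params(n); M=cv2.Rodrigues(np.array(p['rvec'],float))[0]
    return np.array(p['mtx']),M,np.array(p['tvec'],float).ravel()
def cloud(n,d):
    K,M,t=cam(n); v,u=np.mgrid[:400,:640]
    P=np.stack([(u-K[0,2])/K[0,0]*d,(v-K[1,2])/K[1,1]*d,d],-1)
    P=(P-t)@M; P[d<=0]=np.nan; return P
def ray(n,u,v):
    K,M,t=cam(n); d=np.linalg.inv(K)@[u,v,1]; return -M.T@t, M.T@d
def onz(n,u,v,z):
    o,d=ray(n,u,v); return o+d*(z-o[2])/d[2]
def tri(a,b):
    (o1,d1),(o2,d2)=a,b; d1=d1/np.linalg.norm(d1); d2=d2/np.linalg.norm(d2)
    s=np.linalg.lstsq(np.stack([d1,-d2],1),o2-o1,rcond=None)[0]
    p,q=o1+s[0]*d1,o2+s[1]*d2; return (p+q)/2,np.linalg.norm(p-q)
E
python3 - <<'E'
from h import *
for n in('scene','top'):
    im,d=r.snapshot(n); np.savez(f'{n}0.npz',im=im,d=d); cv2.imwrite(f'pics/{n}0.png',im[...,::-1])
    K,M,t=cam(n); print(n,K[0,0],-M.T@t,M[2],(d>0).mean())
o=r.get_obs(); print(o['time_s'],o['tcp_pos'],o['tool_rot'],o['gripper_width'],r.grasp_offset)
E
```

```text
scene 493.2041091963602 [ 0.97301508 -0.69865735  1.28237552] [-0.30488039  0.47924731 -0.82302489] 0.99584765625
top 364.32179877715583 [ 0.40747996 -0.02438296  1.36739325] [ 0.09228682 -0.00145756 -0.9957314 ] 0.99584375
0.1 [0.30286575 0.602527   0.23753699] [ 2.30793371e-01  9.73002272e-01 -9.63494526e-04 -2.67108053e-04] 1.0015650606790156 -0.0187
```

View pics/scene0.png

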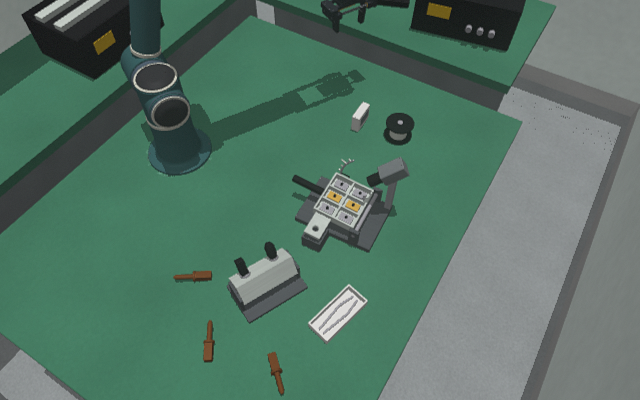

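View pics/top0.png

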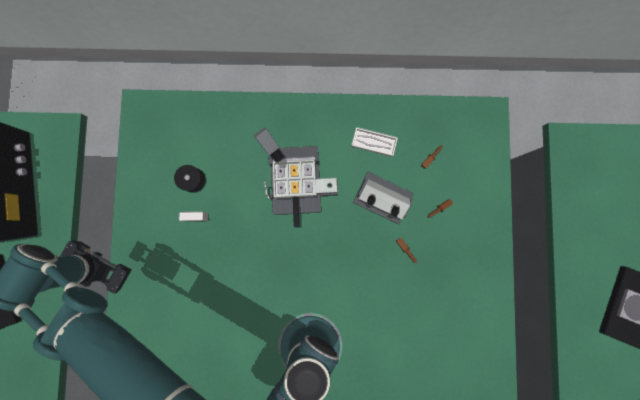

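The stand is near (300,185) in top and (345,205) in scene. The rack is near (385,197) in top and (265,280) in scene, with two black heads. Brown look-alikes lie around the rack. Next I'll enlarge both areas.

Run:
```python
from h import *
T=np.load('top0.npz');S=np.load('scene0.npz')
a=T['im'][120:240,245:425]; b=S['im'][140:330,220:420]
a=cv2.resize(a,None,fx=4.4,fy=4.4,interpolation=cv2.INTER_CUBIC)[:528,:792]
cv2.imwrite('pics/topc.png',a[...,::-1]); b=cv2.resize(b,None,fx=3.15,fy=3.15,interpolation=cv2.INTER_CUBIC)
cv2.imwrite('pics/scenec.png',b[...,::-1])
```

```text
(no output)
```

View pics/topc.png

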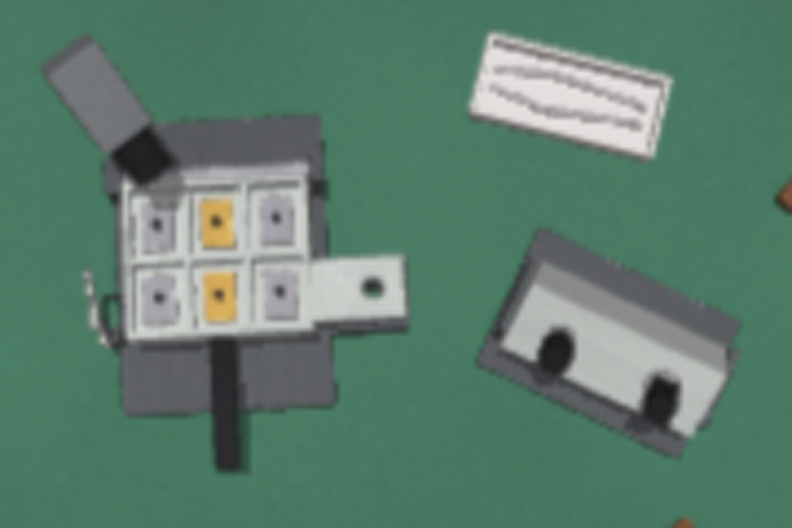

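View pics/scenec.png

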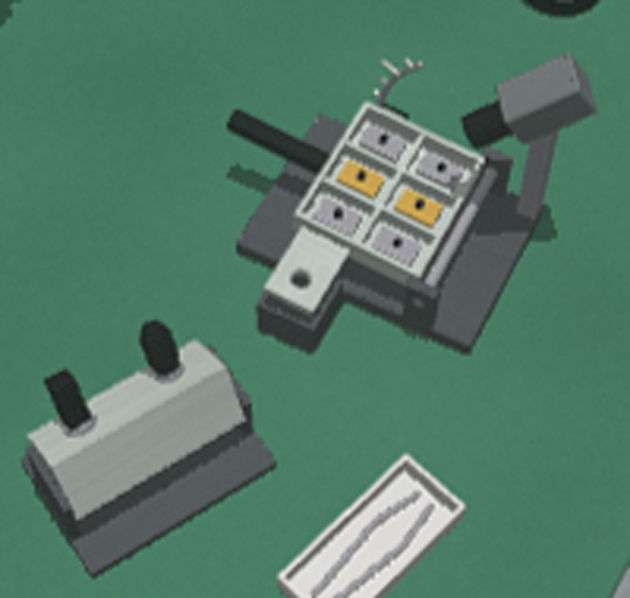

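The right-hand head, at (395,210) in top and (242,267) in scene, is square. The left-hand one is round. The handle runs from top (296,197) to (297,226), and the lug hole is at top (330,185) and scene (315,228). I'll measure all of these from the masks and depth.

```bash
cat > m.py <<'E'
from h import *
np.set_printoptions(precision=4,suppress=True)
D={n:np.load(n+'0.npz') for n in('top','scene')}
C={n:cloud(n,D[n]['d']) for n in D}
def blob(n,box,f,name):
    u0,v0,u1,v1=box; im=D[n]['im'].astype(int); m=np.zeros((400,640),np.uint8)
    m[v0:v1,u0:u1]=f(im)[v0:v1,u0:u1]
    k,l,s,c=cv2.connectedComponentsWithStats(m); i=1+np.argmax(s[1:,4]); m=l==i
    P=C[n][m]; print(name,n,'n',m.sum(),'c',c[i],'bbox',s[i][:4],'med',np.nanmedian(P,0),'lo',np.nanpercentile(P,3,0),'hi',np.nanpercentile(P,97,0))
    return m,c[i],P
dark=lambda im: im.max(2)<60
B={}
for k,bt,bs in [('handle',(288,197,306,232),(288,172,326,200)),('pin',(388,200,405,219),(232,255,252,279)),('tool',(362,192,380,210),(262,238,280,262))]:
    B[k]=[blob('top',bt,dark,k),blob('scene',bs,dark,k)]
    p,e=tri(ray('top',*B[k][0][1]),ray('scene',*B[k][1][1])); print('  tri',p,e)
for n,box in(('top',(322,178,340,194)),('scene',(308,220,322,237))):
    B['l'+n]=blob(n,box,lambda im: im.max(2)<130,'lughole')
print('tri',tri(ray('top',*B['ltop'][1]),ray('scene',*B['lscene'][1])))
def plane(P):
    P=P[~np.isnan(P).any(1)]; c=np.median(P,0)
    for _ in range(5):
        w=np.linalg.svd(P-c)[2][2] if len(P)<5000 else None; P=P[np.abs((P-c)@w)<.004]; c=P.mean(0)
    w*=np.sign(w[2]); return c,w,len(P)
# rack region: bright, z high
for n,(u0,v0,u1,v1) in(('top',(355,172,412,224)),('scene',(225,242,302,308))):
    im=D[n]['im'][v0:v1,u0:u1].astype(int); P=C[n][v0:v1,u0:u1]
    m=(im.min(2)>140)&(P[...,2]>.03)
    c,w,k=plane(P[m]); print('rackslope',n,c,w,k,'tilt',np.degrees(np.arccos(w[2])),'az',np.degrees(np.arctan2(w[1],w[0])))
for n,(u0,v0,u1,v1) in(('top',(316,176,339,196)),('scene',(300,214,330,240))):
    im=D[n]['im'][v0:v1,u0:u1].astype(int); P=C[n][v0:v1,u0:u1]
    m=(im.min(2)>140)&(P[...,2]>.03)
    c,w,k=plane(P[m]); print('lug',n,c,w,k,'tilt',np.degrees(np.arccos(w[2])))
# base plate
for n,box in(('top',(268,140,325,220)),('scene',(285,170,400,255))):
    u0,v0,u1,v1=box;P=C[n][v0:v1,u0:u1];im=D[n]['im'][v0:v1,u0:u1].astype(int)
    m=((np.abs(P[...,2]-.02)<.006)&(im.max(2)-im.min(2)<25)&(im.max(2)<130))
    q=P[m][:,:2].astype(np.float32); print('base',n,cv2.minAreaRect(q),np.median(P[m],0))
E
python3 m.py
```

```text
handle top n 174 c [295.8563 211.2126] bbox [293 197   7  30] med [0.483  0.0591 0.0849] lo [0.4338 0.0502 0.0292] hi [0.5331 0.0705 0.0922]
handle scene n 215 c [307.8233 184.6605] bbox [292 175  32  20] med [0.4846 0.0555 0.0836] lo [0.4354 0.0474 0.0724] hi [0.5297 0.0697 0.0905]
  tri [0.4825 0.0595 0.0789] 0.0006114802395288959
pin top n 61 c [394.4262 211.2459] bbox [391 206   8  12] med [ 0.4864 -0.2799  0.1284] lo [ 0.4715 -0.2956  0.0162] hi [ 0.5029 -0.2703  0.1388]
pin scene n 146 c [241.0479 266.3082] bbox [234 258  15  18] med [ 0.4945 -0.2879  0.1229] lo [ 0.4756 -0.2981  0.0996] hi [ 0.5072 -0.2744  0.1361]
  tri [ 0.4877 -0.2831  0.1085] 0.0007790728822374213
tool top n 53 c [370.7358 200.0755] bbox [367 196   8  10] med [ 0.5228 -0.1987  0.1286] lo [ 0.5096 -0.2106  0.0152] hi [ 0.5383 -0.189   0.1353]
tool scene n 142 c [270.1056 250.007 ] bbox [265 242  12  17] med [ 0.5307 -0.2068  0.122 ] lo [ 0.5134 -0.2171  0.1012] hi [ 0.5442 -0.1931  0.1348]
  tri [ 0.525  -0.201   0.1076] 0.0005697111623030575
lughole top n 70 c [335.4571 187.7857] bbox [322 178  18  16] med
[... 296 characters left out ...]
741880965248))
rackslope top [ 0.526  -0.2522  0.0901] [-0.4493  0.2052  0.8695] 500 tilt 29.59674053588864 az 155.45636700530665
rackslope scene [ 0.5429 -0.2726  0.0841] [ 0.3537 -0.1396  0.9249] 273 tilt 22.351098874893395 az -21.537173100262482
lug top [ 0.5787 -0.0441  0.0716] [ 0.1022 -0.0023  0.9948] 225 tilt 5.868162831318865
lug scene [ 0.5804 -0.0445  0.0712] [0.1026 0.0156 0.9946] 296 tilt 5.957452853615668
base top ((0.6041918396949768, 0.06754036247730255), (0.25027135014533997, 0.18384899199008942), 4.30339241027832) [0.5309 0.0524 0.0202]
base scene ((0.6081705093383789, 0.03547469526529312), (0.25116056203842163, 0.24743342399597168), 4.122003078460693) [0.6741 0.0405 0.0199]
```

```bash
cat > m2.py <<'E'
import io,contextlib
with contextlib.redirect_stdout(io.StringIO()):
    from m import *
# lug hole, tight boxes
def hole(n,u,v,rad,thr=150):
    im=D[n]['im'].min(2).astype(float); u0,v0=u-rad,v-rad
    w=np.clip(thr-im[v0:v+rad+1,u0:u+rad+1],0,None); g=np.mgrid[v0:v+rad+1,u0:u+rad+1]
    return (w*g[1]).sum()/w.sum(),(w*g[0]).sum()/w.sum()
a=hole('top',330,185,4);b=hole('scene',315,228,5)
print(a,b,'lughole tri',tri(ray('top',*a),ray('scene',*b)),onz('top',*a,.071),onz('scene',*b,.071))
# handle axis
for i,n in enumerate(('top','scene')):
    P=B['handle'][i][2]; P=P[(P[:,2]>.07)&(P[:,2]<.1)]; c=P.mean(0); w=np.linalg.svd(P-c)[2][0]; w*=np.sign(w[0])
    s=(P-c)@w; print('handle',n,c,w,'az',np.degrees(np.arctan2(w[1],w[0])),'pitch',np.degrees(np.arcsin(-w[2])),'near end',c+w*s.min())
# base edges in top
im=D['top']['im'].astype(int);P=C['top']
m=(np.abs(P[...,2]-.02)<.004)&(im.max(2)-im.min(2)<25)
m[:,:268]=0;m[:,330:]=0;m[:140]=0;m[222:]=0
q=P[m][:,:2].astype(np.float32)
for yaw in(3.5,4.3,5):
    c,s=np.cos(np.radians(yaw)),np.sin(np.radians(yaw)); X=q@[c,s];Y=q@[-s,c]
    lo=np.percentile(X,.3),np.percentile(Y,.5);hi=np.percentile(X,99.7),np.percentile(Y,99.5)
    mx,my=(lo[0]+hi[0])/2,(lo[1]+hi[1])/2; print('base',yaw,hi[0]-lo[0],hi[1]-lo[1],'centre',mx*c-my*s,mx*s+my*c)
# heads
az=np.radians(155.5); e2=np.array([np.sin(az),-np.cos(az),0]); ax=np.array([.5*np.cos(az),.5*np.sin(az),3**.5/2]); e1=np.cross(e2,ax)
c0=np.array([.526,-.2522,.0901])
for k in('pin','tool'):
  for i in(0,1):
    Q=(B[k][i][2]-c0)@np.stack([e1,e2,ax],1); Q=Q[Q[:,2]>.012]
    print(k,i,'lo',np.percentile(Q,2,0),'hi',np.percentile(Q,98,0))
print(e1,e2,ax)
E
python3 m2.py
```

```text
(np.float64(329.1767279090114), np.float64(184.920384951881)) (np.float64(314.961079398028), np.float64(228.29164504411003)) lughole tri (array([ 0.58  , -0.057 ,  0.0694]), np.float64(0.00026633707161606324)) [ 0.5799 -0.0569  0.071 ] [ 0.5805 -0.058   0.071 ]
handle top [0.4819 0.0597 0.0847] [ 0.9907  0.0808 -0.1092] az 4.660547382896607 pitch 6.270149540549509 near end [0.4298 0.0554 0.0905]
handle scene [0.4833 0.0566 0.0833] [ 0.9908  0.0752 -0.1127] az 4.338147428547201 pitch 6.4683232738883145 near end [0.4323 0.0527 0.0891]
base 3.5 0.2499840123327745 0.17999172149306522 centre 0.6036676095502496 0.06870998957158037
base 4.3 0.24920693183604797 0.17933637067359987 centre 0.603716366099224 0.06920114772862104
base 5 0.24903217330932764 0.17957377922495807 centre 0.6034856331234559 0.06932952568386767
pin 0 lo [-0.0165 -0.0508  0.02  ] hi [ 0.0058 -0.0335  0.0558]
pin 1 lo [-0.0123 -0.0553  0.0135] hi [ 0.0083 -0.0351  0.0522]
tool 0 lo [-0.0153  0.0385  0.0243] hi [0.006  0.0569 0.0553]
tool 1 lo [-0.0099  0.0325  0.0141] hi [0.0104 0.0562 0.0531]
[ 0.788  -0.3591  0.5   ] [0.4147 0.91   0.    ] [-0.455   0.2073  0.866 ]
```

```bash
cat >> h.py <<'E'
np.set_printoptions(precision=4,suppress=True)
YAW=np.radians(4.4); H=np.array([.6785,.0748,.055]); RS=R.from_euler('z',YAW)
R0=R.from_matrix(np.array([[-1,0,0],[0,1,0],[0,0,-1.]]))   # tool down, y along stand y
OFF=np.array([0,0,.0187])
def cur():
    o=r.get_obs(); return np.array(o['tcp_pos']),R.from_quat(o['tool_rot'])
def grasp_at(tilt,phi0):   # tool pose (tcp,rot) on handle at tilt deg; phi0 = forward lean at level, deg
    rt=RS*R.from_euler('y',tilt,degrees=True); q=rt*R.from_euler('y',-phi0,degrees=True)*R0
    return H+rt.apply([-.2,0,0])+q.apply(OFF),q
def rel(p,q,p0=None,q0=None):
    if p0 is None: p0,q0=cur()
    return np.r_[q0.inv().apply(p-p0)*100,(q0.inv()*q).as_rotvec(degrees=True)].round(2)
def state():
    o=r.get_obs(); return o['time_s'],np.array(o['tcp_pos']),np.array(o['ft_force']),o['gripper_width']*8.8,o['grasp_force'],np.array(o['joint_positions'])
E
python3 - <<'E'
from h import *
p,q=grasp_at(6.2,26); print(p,rel(p+[0,0,.12],q)); print(state())
E
```

```text
[0.4866 0.06   0.059 ] [-40.78 -40.21   5.93  -5.48 -19.35 -30.76]
(0.1, array([0.3029, 0.6025, 0.2375]), array([-0.1693, -0.0897,  0.1135]), 8.813772533975339, 0.0, array([ 1.0681,  0.2647,  1.6052,  0.    ,  1.2737, -0.0369]))
```

Call:
servo_tool(motion="-41 -40 6 -5.5 -19 -31;-41 -40 6 -5.5 -19 -31;-41 -40 6 -5.5 -19 -31;-41 -40 6 -5.5 -19 -31;-41 -40 6 -5.5 -19 -31", gripper=5)

```text
time_s: 0.72
tcp_pos: [0.4034, 0.3072, 0.205]
tool_rot: [-0.041, 0.985, 0.008, 0.169]
ft_force: [1.1, -0.2, 0.9]
gripper_width: 0.565
grasp_force: 0.0
```

Run:
```python
from h import *
p,q=grasp_at(6.2,26); print(rel(p+[0,0,.12],q)); print(state())
```

```text
[ -5.01 -25.33   4.49   0.22  -0.28   0.34]
(0.725, array([0.4034, 0.3072, 0.205 ]), array([ 1.0813, -0.2182,  0.9107]), 4.9678250311588, 0.0, array([ 0.7373, -0.2046,  2.1862, -0.2604,  0.9014, -0.7814]))
```

Call:
servo_tool(motion="-5 -25.3 4.5 0 0 0;-5 -25.3 4.5 0 0 0;-5 -25.3 4.5 0 0 0;-5 -25.3 4.5 0 0 0;-5 -25.3 4.5 0 0 0")

```text
time_s: 1.35
tcp_pos: [0.487, 0.058, 0.179]
tool_rot: [-0.037, 0.985, 0.007, 0.169]
ft_force: [-0.0, 0.5, -0.2]
gripper_width: 0.569
grasp_force: 0.0
```

Run:
```python
from h import *
p,q=grasp_at(6.2,26); print(rel(p,q),rel(p+[0,0,.12],q)); print(state())
```

```text
[ 4.03  0.18 11.31  0.09 -0.32 -0.16] [ 0.03  0.21 -0.01  0.09 -0.32 -0.16]
(1.35, array([0.487, 0.058, 0.179]), array([-0.0068,  0.4713, -0.2469]), 5.004541228066505, 0.0, array([ 0.0636, -0.264 ,  2.2823,  0.0084,  0.7834, -1.5863]))
```

Call:
servo_tool(motion="1.3 0.2 3.8 0 0 0;2.7 0.2 7.5 0 0 0;3.4 0.2 9.5 0 0 0;4 0.2 11.3 0 0 0;4 0.2 11.3 0 0 0")

```text
time_s: 1.98
tcp_pos: [0.4846, 0.0643, 0.0577]
tool_rot: [-0.04, 0.985, 0.008, 0.167]
ft_force: [-0.2, 0.1, -0.1]
gripper_width: 0.571
grasp_force: 0.0
```

Call:
servo_tool(motion="0 0 0 0 0 0;0 0 0 0 0 0;0 0 0 0 0 0;0 0 0 0 0 0;0 0 0 0 0 0", gripper=0.5, squeeze=30)

```text
time_s: 2.6
tcp_pos: [0.4881, 0.0598, 0.061]
tool_rot: [-0.041, 0.984, 0.004, 0.171]
ft_force: [1.8, -32.6, 1.8]
gripper_width: 0.224
grasp_force: 30.0
```

Run:
```python
from h import *
print(state()); p0,q0=cur()
p,q=grasp_at(6.2,26); print(rel(p,q))
A=grasp_at(6.2,26)
for t in (8,12,16,20,24,28,30): print(t,rel(*grasp_at(t,26),*A))
```

```text
(2.6, array([0.4881, 0.0598, 0.061 ]), array([  1.8413, -32.5961,   1.7733]), 1.970754392310519, 29.969097431749105, array([ 0.0722, -0.0831,  2.3885, -0.0033,  0.4933, -1.5786]))
[ 0.21  0.04  0.14 -0.18 -0.16  0.36]
8 [-0.23  0.   -0.56 -0.    1.8  -0.  ]
12 [-0.79 -0.   -1.78  0.    5.8  -0.  ]
16 [-1.44  0.   -2.96  0.    9.8  -0.  ]
20 [-2.16  0.   -4.09  0.   13.8   0.  ]
24 [-2.97  0.   -5.16  0.   17.8   0.  ]
28 [-3.85 -0.   -6.18  0.   21.8   0.  ]
30 [-4.31 -0.   -6.67  0.   23.8  -0.  ]
```

Call:
servo_tool(motion="0 -0.2 0 0 0 0;0 -0.4 0 0 0 0;0 -0.4 0 0 0 0")

```text
time_s: 2.98
tcp_pos: [0.4881, 0.0595, 0.061]
tool_rot: [-0.04, 0.985, 0.007, 0.171]
ft_force: [-0.2, -9.5, 2.2]
gripper_width: 0.221
grasp_force: 30.0
```

Run:
```python
from h import *
print(state()); print(r.get_obs()['ft_torque'])
```

```text
(2.975, array([0.4881, 0.0595, 0.061 ]), array([-0.1863, -9.4622,  2.2281]), 1.941646333111877, 29.99798683449626, array([ 0.0665, -0.0834,  2.3889,  0.0126,  0.493 , -1.5953]))
[-1.5908 -0.0427 -0.4755]
```

Call:
servo_tool(motion="-0.23 -0.1 -0.56 0 1.8 0;-0.5 -0.1 -1.17 0 3.8 0;-0.79 -0.1 -1.78 0 5.8 0;-1.1 -0.1 -2.37 0 7.8 0;-1.44 -0.1 -2.96 0 9.8 0")

```text
time_s: 3.6
tcp_pos: [0.4919, 0.0597, 0.0929]
tool_rot: [-0.041, 0.996, 0.005, 0.085]
ft_force: [6.9, -1.0, -7.8]
gripper_width: 0.223
grasp_force: 30.0
```

```bash
cat > tilt.py <<'E'
from h import *
p,q=cur(); g=p-q.apply(OFF); v=RS.inv().apply(g-H)
print('handle est: tilt',np.degrees(np.arctan2(v[2],-v[0])),'r',np.hypot(v[0],v[2]),'y',v[1],'rot tilt',(RS.inv()*q*R0.inv()).as_rotvec(degrees=True)+[0,26,0]); print(state())
def lug(tag):
    for n in('top','scene'):
        im,d=r.snapshot(n); np.savez(f'{n}{tag}.npz',im=im,d=d); P=cloud(n,d)
        # lug + tray rim in stand axes: fit plane to bright points of the lug
        Q=RS.inv().apply((P-H).reshape(-1,3)).reshape(P.shape)
        m=(np.abs(Q[...,1]+.125)<.022)&(np.abs(np.hypot(Q[...,0],Q[...,2])-.105)<.02)&(im.min(2)>140)&(Q[...,0]<0)&(Q[...,2]>-.01)
        X=Q[m]; w=np.polyfit(X[:,0],X[:,2],1); print(n,m.sum(),'lug tilt',-np.degrees(np.arctan(w[0])),'std',np.std(X[:,2]-np.polyval(w,X[:,0])))
import sys
if len(sys.argv)>1: lug(sys.argv[1])
A=grasp_at(0,26)
E
python3 tilt.py t1
```

```text
handle est: tilt 16.473217071287188 r 0.19859577741728646 y -0.0007714538355029177 rot tilt [ 0.1414 16.186   0.276 ]
(3.6, array([0.4919, 0.0597, 0.0929]), array([ 6.8525, -0.9807, -7.8344]), 1.959729041826956, 29.996943902224302, array([ 0.0675, -0.0381,  2.2401,  0.0064,  0.7684, -1.5892]))
top 109 lug tilt 15.751365607628195 std 0.002410379746560724
scene 160 lug tilt 15.236459798701082 std 0.0026836355140247947
```

Call:
servo_tool(motion="-0.26 0 -0.62 0 2 0;-0.53 0 -1.23 0 4 0;-0.82 0 -1.84 0 6 0;-1.14 0 -2.43 0 8 0;-1.47 0 -3.02 0 10 0")

```text
time_s: 4.32
tcp_pos: [0.5012, 0.0604, 0.1241]
tool_rot: [-0.041, 0.999, 0.001, -0.001]
ft_force: [5.5, -1.9, -9.3]
gripper_width: 0.223
grasp_force: 30.0
```

```bash
python3 tilt.py t2
```

```text
handle est: tilt 26.283322442665636 r 0.19837808236462157 y -0.0008144951626894719 rot tilt [ 0.1236 26.1379  0.2774]
(4.325, array([0.5012, 0.0604, 0.1241]), array([ 5.4529, -1.9411, -9.3266]), 1.9591963667407732, 29.98205062933266, array([ 0.0691,  0.047 ,  2.0773,  0.0025,  1.0197, -1.5846]))
top 104 lug tilt 23.84863578668443 std 0.002225314433105472
scene 158 lug tilt 25.393354405299853 std 0.002598598228186586
```

Call:
servo_tool(motion="-0.13 0 -0.31 0 1 0;-0.26 0 -0.62 0 2 0;-0.39 0 -0.93 0 3 0;-0.5 0 -1.16 0 3.8 0;-0.5 0 -1.16 0 3.8 0")

```text
time_s: 5.05
tcp_pos: [0.5061, 0.0608, 0.1355]
tool_rot: [-0.041, 0.999, -0.0, -0.034]
ft_force: [6.4, -1.5, -7.9]
gripper_width: 0.223
grasp_force: 30.0
```

```bash
python3 tilt.py t3
cat > rim.py <<'E'
from h import *
import sys
for tag in sys.argv[1:]:
  for n in('top','scene'):
    Z=np.load(f'{n}{tag}.npz'); P=cloud(n,Z['d']); Q=RS.inv().apply((P-H).reshape(-1,3)); c=Z['im'].reshape(-1,3).astype(int)
    m=(c.min(1)>150)&(np.abs(Q[:,1])<.08)&(Q[:,0]>-.16)&(Q[:,0]<.02)&(Q[:,2]>-.01)&(Q[:,2]<.14); X=Q[m]
    # rim = upper envelope: RANSAC-like trimming about the highest layer
    w=np.polyfit(X[:,0],X[:,2],1)
    for _ in range(15):
        e=X[:,2]-np.polyval(w,X[:,0]); k=(e>-.003)&(e<.008); w=np.polyfit(X[k,0],X[k,2],1)
    print(tag,n,m.sum(),k.sum(),'rim tilt',-np.degrees(np.arctan(w[0])),'offset at hinge',w[1]*np.cos(np.arctan(w[0])))
E
python3 rim.py 0 t1 t2 t3
```

```text
handle est: tilt 30.017267025472666 r 0.19826116196734966 y -0.0008176923689681054 rot tilt [ 0.1238 29.891   0.2726]
(5.05, array([0.5061, 0.0608, 0.1355]), array([ 6.4292, -1.5082, -7.896 ]), 1.966766938463879, 29.97826812788844, array([ 0.0696,  0.0862,  2.0134,  0.0017,  1.1099, -1.5836]))
top 100 lug tilt 28.628962826684084 std 0.0067653025429467994
scene 160 lug tilt 28.882236679623585 std 0.0028621185930898835
0 top 1142 169 rim tilt 6.072124679563648 offset at hinge 0.020094487752138967
0 scene 948 238 rim tilt 5.969254362897765 offset at hinge 0.01974484655252382
t1 top 851 181 rim tilt 16.106439006299837 offset at hinge 0.018287105716318468
t1 scene 986 254 rim tilt 16.740466371356305 offset at hinge 0.017864123993873732
t2 top 410 144 rim tilt 25.63860480137501 offset at hinge 0.017225272009283688
t2 scene 808 237 rim tilt 26.563255267758596 offset at hinge 0.0177367854375553
t3 top 162 76 rim tilt 30.523685467049283 offset at hinge 0.016219205530251586
t3 scene 682 219 rim tilt 30.22273097934914 offset at hinge 0.01737247561942976
```

The tilt reads about 30° from both the rim and the arm kinematics, so I'll hold here.

Call:
servo_tool(motion="0 0 0 0 0 0;0 0 0 0 0 0;0 0 0 0 0 0;0 0 0 0 0 0;0 0 0 0 0 0")

```text
time_s: 5.78
tcp_pos: [0.5062, 0.0607, 0.1356]
tool_rot: [-0.041, 0.999, -0.0, -0.034]
ft_force: [7.6, -2.5, -7.9]
gripper_width: 0.221
grasp_force: 30.0
```

Call:
servo_tool(motion="0 0 0 0 0 0;0 0 0 0 0 0;0 0 0 0 0 0;0 0 0 0 0 0;0 0 0 0 0 0")

```text
time_s: 6.4
tcp_pos: [0.5061, 0.0607, 0.1356]
tool_rot: [-0.041, 0.999, -0.0, -0.034]
ft_force: [6.4, -2.2, -8.0]
gripper_width: 0.221
grasp_force: 30.0
```

Call:
servo_tool(motion="0 0 0 0 0 0;0 0 0 0 0 0;0 0 0 0 0 0;0 0 0 0 0 0;0 0 0 0 0 0")

```text
time_s: 7.02
tcp_pos: [0.5061, 0.0607, 0.1356]
tool_rot: [-0.041, 0.999, -0.0, -0.034]
ft_force: [6.7, -2.0, -8.7]
gripper_width: 0.218
grasp_force: 30.0
```

Run:
```python
from h import *
print(state())
A=grasp_at(30,26)
for t in range(28,-1,-2): print(30-t,rel(*grasp_at(t,26),*A))
```

```text
(7.025, array([0.5061, 0.0607, 0.1356]), array([ 6.6871, -2.017 , -8.7134]), 1.9179860863674487, 29.978291848674417, array([ 0.0696,  0.0857,  2.014 ,  0.0017,  1.1091, -1.5835]))
2 [ 0.23 -0.    0.63 -0.   -2.   -0.  ]
4 [ 0.44  0.    1.27 -0.   -4.    0.  ]
6 [ 0.62  0.    1.92  0.   -6.    0.  ]
8 [ 0.78  0.    2.57 -0.   -8.   -0.  ]
10 [  0.92   0.     3.23  -0.   -10.     0.  ]
12 [  1.04   0.     3.89  -0.   -12.     0.  ]
14 [  1.13   0.     4.55  -0.   -14.    -0.  ]
16 [  1.2    0.     5.22  -0.   -16.     0.  ]
18 [  1.25   0.     5.89   0.   -18.     0.  ]
20 [  1.27   0.     6.56  -0.   -20.     0.  ]
22 [  1.27   0.     7.24  -0.   -22.    -0.  ]
24 [  1.25   0.     7.91   0.   -24.     0.  ]
26 [  1.2    0.     8.58  -0.   -26.    -0.  ]
28 [  1.13   0.     9.25   0.   -28.     0.  ]
30 [  1.04   0.     9.91  -0.   -30.     0.  ]
```

Next I'll lower it gently: 10°, another 10°, then small steps down to the stop.

Call:
servo_tool(motion="0.23 0 0.63 0 -2 0;0.44 0 1.27 0 -4 0;0.62 0 1.92 0 -6 0;0.78 0 2.57 0 -8 0;0.92 0 3.23 0 -10 0")

```text
time_s: 7.65
tcp_pos: [0.4951, 0.0599, 0.1057]
tool_rot: [-0.041, 0.998, 0.003, 0.055]
ft_force: [4.9, -2.2, -0.4]
gripper_width: 0.222
grasp_force: 30.0
```

Call:
servo_tool(motion="0.23 0 0.63 0 -2 0;0.44 0 1.27 0 -4 0;0.62 0 1.92 0 -6 0;0.78 0 2.57 0 -8 0;0.92 0 3.23 0 -10 0")

```text
time_s: 8.28
tcp_pos: [0.4889, 0.0595, 0.0727]
tool_rot: [-0.04, 0.989, 0.007, 0.141]
ft_force: [2.0, -2.7, 2.2]
gripper_width: 0.222
grasp_force: 30.0
```

Call:
servo_tool(motion="0.17 0 0.47 0 -1.5 0;0.33 0 0.95 0 -3 0;0.49 0 1.43 0 -4.5 0;0.62 0 1.92 0 -6 0;0.7 0 2.25 0 -7 0")

```text
time_s: 8.9
tcp_pos: [0.4881, 0.0595, 0.049]
tool_rot: [-0.04, 0.979, 0.009, 0.2]
ft_force: [0.5, -4.0, 1.7]
gripper_width: 0.222
grasp_force: 30.0
```

```bash
python3 tilt.py
```

```text
handle est: tilt 3.2398673626762777 r 0.19868834246879388 y -0.0007303350364690732 rot tilt [0.1934 2.8605 0.2192]
(8.9, array([0.4881, 0.0595, 0.049 ]), array([ 0.5102, -3.9535,  1.6825]), 1.9562069438477285, 30.02922867424786, array([ 0.0645, -0.085 ,  2.4379,  0.0237,  0.3851, -1.6071]))
```

Call:
servo_tool(motion="0.06 0 0.15 0 -0.5 0;0.12 0 0.31 0 -1 0;0.17 0 0.47 0 -1.5 0;0.23 0 0.63 0 -2 0;0.29 0 0.79 0 -2.5 0")

```text
time_s: 9.52
tcp_pos: [0.4885, 0.0595, 0.0405]
tool_rot: [-0.039, 0.974, 0.01, 0.221]
ft_force: [-5.1, -5.6, 14.5]
gripper_width: 0.222
grasp_force: 30.0
```

Call:
servo_tool(motion="0.03 0 0.07 0 -0.2 0;0.06 0 0.15 0 -0.5 0;0.06 0 0.15 0 -0.5 0")

```text
time_s: 9.9
tcp_pos: [0.4887, 0.0596, 0.0403]
tool_rot: [-0.039, 0.973, 0.011, 0.225]
ft_force: [-15.5, -7.5, 26.6]
gripper_width: 0.223
grasp_force: 30.0
```

```bash
python3 tilt.py t4; python3 rim.py t4
```

```text
handle est: tilt 0.6175550117558818 r 0.19862850300322613 y -0.0006990875217602572 rot tilt [ 0.2139 -0.0913  0.1901]
(9.9, array([0.4887, 0.0596, 0.0403]), array([-15.5281,  -7.5314,  26.5901]), 1.9614625617468986, 29.977305829524994, array([ 0.0637, -0.0822,  2.4761,  0.035 ,  0.2926, -1.6184]))
top 108 lug tilt -1.4553034147162116 std 0.002866344586970944
scene 152 lug tilt -0.39959293344057084 std 0.0026819834778364997
t4 top 1285 227 rim tilt -0.37371693846654414 offset at hinge 0.019920288676063217
t4 scene 938 211 rim tilt 0.17844921354815313 offset at hinge 0.019464335224955994
```

Force on the stop confirms the tray is level. Release and back off.

Call:
servo_tool(motion="-0.06 -0.1 -0.15 0 0 0;-0.06 -0.1 -0.15 0 0 0")

```text
time_s: 10.25
tcp_pos: [0.4886, 0.0594, 0.0407]
tool_rot: [-0.039, 0.973, 0.011, 0.225]
ft_force: [2.0, 3.1, 1.5]
gripper_width: 0.224
grasp_force: 30.0
```

Call:
servo_tool(motion="0 0 0 0 0 0;0 0 0 0 0 0;0 0 0 0 0 0;0 0 0 0 0 0", gripper=4.2)

```text
time_s: 10.75
tcp_pos: [0.4876, 0.0586, 0.0395]
tool_rot: [-0.039, 0.974, 0.01, 0.224]
ft_force: [0.7, 0.0, -0.5]
gripper_width: 0.477
grasp_force: 0.0
```

Call:
servo_tool(motion="0 0 -1.5 0 0 0;0 0 -4 0 0 0;0 0 -8 0 0 0;0 0 -12 0 0 0;0 0 -14 0 0 0")

```text
time_s: 11.38
tcp_pos: [0.4272, 0.0533, 0.1681]
tool_rot: [-0.039, 0.973, 0.011, 0.226]
ft_force: [0.4, 0.4, -0.9]
gripper_width: 0.479
grasp_force: 0.0
```

```bash
cat > pin.py <<'E'
from h import *
az=np.radians(155.5); e2=np.array([np.sin(az),-np.cos(az),0]); ax=np.array([.5*np.cos(az),.5*np.sin(az),3**.5/2]); e1=np.cross(e2,ax)
c0=np.array([.526,-.2522,.0901]); HEAD=c0-.004*e1-.0445*e2+.029*ax
QP=R.from_matrix(np.stack([np.cross(e2,-ax),e2,-ax],1))
def pinpose(up,QQ=QP): return HEAD+ax*up+QQ.apply(OFF),QQ
if __name__=='__main__':
    print(state()); print(HEAD,pinpose(0)[0]); print('above',rel(*pinpose(.10)))
    from tilt import lug
    lug('t5')
E
python3 pin.py; python3 rim.py t5
python3 - <<'E'
import sys; sys.path.insert(0,'.')
from h import *
def hole(n,u,v,rad,thr=150):
    im=np.load(f'{n}t5.npz')['im'].min(2).astype(float); u0,v0=u-rad,v-rad
    w=np.clip(thr-im[v0:v+rad+1,u0:u+rad+1],0,None); g=np.mgrid[v0:v+rad+1,u0:u+rad+1]
    return (w*g[1]).sum()/w.sum(),(w*g[0]).sum()/w.sum()
a=hole('top',329,185,4);b=hole('scene',315,231,5); print(a,b,tri(ray('top',*a),ray('scene',*b)),onz('top',*a,.06),onz('scene',*b,.06))
ims=[cv2.resize(np.load(f'{n}t5.npz')['im'][v-25:v+25,u-30:u+30],None,fx=6,fy=6,interpolation=cv2.INTER_NEAREST) for n,u,v in(('top',329,185),('scene',315,231))]
cv2.imwrite('pics/lug.png',np.hstack(ims)[...,::-1])
E
```

```text
(11.375, array([0.4272, 0.0533, 0.1681]), array([ 0.4076,  0.4147, -0.8613]), 4.214016056454136, 0.0, array([ 0.0553, -0.4805,  2.4715,  0.0216,  0.6948, -1.6091]))
[ 0.4912 -0.2852  0.1132] [ 0.4997 -0.2891  0.097 ]
above [ -0.81 -32.28  -1.44  13.85  -3.83  25.64]
handle est: tilt 26.498041551883894 r 0.2910140497319986 y -0.0022330609838957893 rot tilt [ 0.2125 -0.1272  0.1976]
(11.375, array([0.4272, 0.0533, 0.1681]), array([ 0.4076,  0.4147, -0.8613]), 4.214016056454136, 0.0, array([ 0.0553, -0.4805,  2.4715,  0.0216,  0.6948, -1.6091]))
top 111 lug tilt -1.072009693665997 std 0.0027572968211934563
scene 149 lug tilt 0.9574533930630843 std 0.0027371774867856807
t5 top 1284 226 rim tilt -0.15987867127541672 offset at hinge 0.019502074023476323
t5 scene 944 243 rim tilt -0.3078856995290318 offset at hinge 0.019824405629761573
(np.float64(329.078691423519), np.float64(185.3978779840849)) (np.float64(314.7090909090909), np.float64(230.30615835777127)) (array([ 0.5796, -0.0572,  0.0581]), np.float64(0.0007816774936889489)) [ 0.5796 -0.0569  0.06  ] [ 0.5799 -0.0584  0.06  ]
```

View pics/lug.png

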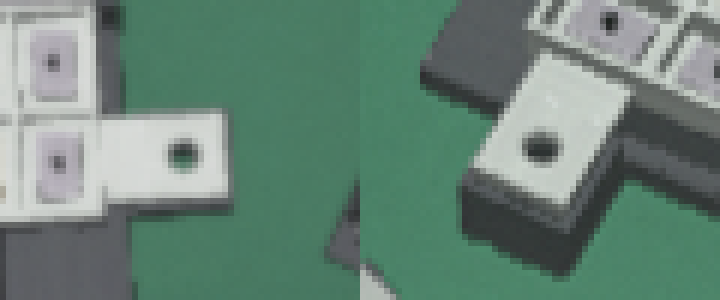

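Call:
servo_tool(motion="-0.8 -32.3 -1.4 13.9 -3.8 25.6;-0.8 -32.3 -1.4 13.9 -3.8 25.6;-0.8 -32.3 -1.4 13.9 -3.8 25.6;-0.8 -32.3 -1.4 13.9 -3.8 25.6;-0.8 -32.3 -1.4 13.9 -3.8 25.6")

```text
time_s: 12.1
tcp_pos: [0.4526, -0.2561, 0.1788]
tool_rot: [0.205, 0.945, -0.056, 0.251]
ft_force: [1.3, 0.2, 0.9]
gripper_width: 0.478
grasp_force: 0.0
```

Call:
servo_tool(motion="0 0 0 0 0 0;0 0 0 0 0 0")

```text
time_s: 12.35
tcp_pos: [0.452, -0.2542, 0.1781]
tool_rot: [0.205, 0.945, -0.055, 0.249]
ft_force: [-0.2, -0.3, -0.1]
gripper_width: 0.474
grasp_force: 0.0
```

Run:
```python
from pin import *
print(state(),rel(*pinpose(.1)),rel(*pinpose(0)))
```

```text
(12.35, array([ 0.452 , -0.2542,  0.1781]), array([-0.1919, -0.2687, -0.0799]), 4.171558599354453, 0.0, array([-0.6216, -0.2942,  2.3553,  0.1711,  0.5782, -1.8836])) [-0.96 -1.2  -0.09 -0.13 -0.4  -0.01] [-1.03 -1.18  9.91 -0.13 -0.4  -0.01]
```

Call:
servo_tool(motion="-1 -1.2 0 0 -0.4 0;-1 -1.2 0 0 -0.4 0;-1 -1.2 2 0 -0.4 0;-1 -1.2 4 0 -0.4 0;-1 -1.2 4 0 -0.4 0")

```text
time_s: 12.98
tcp_pos: [0.4734, -0.2745, 0.1481]
tool_rot: [0.203, 0.944, -0.055, 0.253]
ft_force: [-0.1, 1.2, -0.3]
gripper_width: 0.479
grasp_force: 0.0
```

Run:
```python
from pin import *
print(state(),rel(*pinpose(0)))
```

```text
(12.975, array([ 0.4734, -0.2745,  0.1481]), array([-0.0636,  1.2103, -0.3192]), 4.213895745275126, 0.0, array([-0.6355, -0.1863,  2.3383,  0.2228,  0.4862, -1.9528])) [-0.05 -0.24  5.92  0.01 -0.04  0.2 ]
```

Call:
servo_tool(motion="0 -0.2 2 0 0 0;0 -0.2 4 0 0 0;0 -0.2 5 0 0 0;0 -0.2 5.9 0 0 0;0 -0.2 5.9 0 0 0")

```text
time_s: 13.6
tcp_pos: [0.5002, -0.2911, 0.0992]
tool_rot: [0.204, 0.944, -0.056, 0.254]
ft_force: [0.4, 0.4, 0.4]
gripper_width: 0.48
grasp_force: 0.0
```

Run:
```python
from pin import *
r.snapshot('top'); r.snapshot('top')
print(state(),rel(*pinpose(0)))
im,d=r.snapshot('scene'); cv2.imwrite('pics/p.png',cv2.resize(im[210:310,190:320],None,fx=5,fy=5)[...,::-1])
```

```text
(13.7, array([ 0.5003, -0.2915,  0.0999]), array([0.5538, 0.3034, 0.4413]), 4.19804090297657, 0.0, array([-0.6286, -0.0411,  2.3204,  0.2861,  0.3562, -2.0159])) [ 0.27  0.19  0.17 -0.12  0.24  0.11]
```

View pics/p.png

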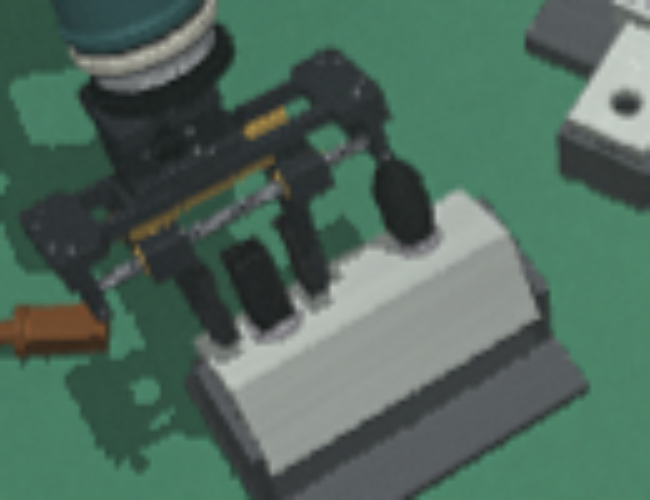

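The fingers straddle the square head at (260,285), with similar gaps on both sides. I'll make a small correction and then grip.

Call:
servo_tool(motion="0.2 0.2 0.1 0 0 0;0.2 0.2 0.1 0 0 0")

```text
time_s: 14.0
tcp_pos: [0.4997, -0.289, 0.0976]
tool_rot: [0.204, 0.944, -0.057, 0.254]
ft_force: [-0.1, 0.3, 0.4]
gripper_width: 0.475
grasp_force: 0.0
```

Call:
servo_tool(motion="0 0 0 0 0 0;0 0 0 0 0 0;0 0 0 0 0 0;0 0 0 0 0 0", gripper=1, squeeze=35)

```text
time_s: 14.5
tcp_pos: [0.5, -0.2895, 0.0979]
tool_rot: [0.204, 0.943, -0.057, 0.255]
ft_force: [-0.9, -2.0, 1.5]
gripper_width: 0.246
grasp_force: 34.9
```

Run:
```python
from pin import *
print(state(),rel(*pinpose(0)))
```

```text
(14.5, array([ 0.5   , -0.2895,  0.0979]), array([-0.8803, -2.0425,  1.5269]), 2.1614499808630674, 34.86171920550987, array([-0.6246, -0.0403,  2.3244,  0.284 ,  0.3505, -2.0109])) [ 0.08  0.02  0.05 -0.14  0.25  0.1 ]
```

Call:
servo_tool(motion="0 0 -0.5 0 0 0;0 0 -1 0 0 0;0 0 -1.8 0 0 0;0 0 -2.6 0 0 0;0 0 -3.4 0 0 0")

```text
time_s: 15.12
tcp_pos: [0.484, -0.2818, 0.1276]
tool_rot: [0.204, 0.944, -0.057, 0.255]
ft_force: [0.4, -2.0, -1.0]
gripper_width: 0.249
grasp_force: 34.9
```

Call:
servo_tool(motion="0 0 -1 0 0 0;0 0 -2 0 0 0;0 0 -3 0 0 0;0 0 -4 0 0 0;0 0 -5 0 0 0")

```text
time_s: 15.75
tcp_pos: [0.4611, -0.2712, 0.1707]
tool_rot: [0.204, 0.944, -0.057, 0.254]
ft_force: [0.1, -0.9, -0.8]
gripper_width: 0.247
grasp_force: 34.9
```

```bash
cat >> pin.py <<'E'
QV=R.from_matrix(np.stack([np.cross(e2,[0,0,-1]),e2,[0,0,-1]],1))
HOLE=np.array([.5805,-.0577,.06])
def over(h,dx=0,dy=0): # pin tip h above lug, pin axis through grasp
    return HOLE+[dx,dy,h+.083-.0187],QV
E
python3 - <<'E'
from pin import *
print(state()); p,q=cur(); print(p-pinpose(0)[0],rel(*over(.06)), 'tilt up first', rel(p+[0,0,.02],QV))
E
```

```text
(15.75, array([ 0.4611, -0.2712,  0.1707]), array([ 0.1497, -0.9471, -0.7969]), 2.169603879369917, 34.85861102992203, array([-0.6468, -0.2489,  2.3411,  0.2096,  0.542 , -1.9431]))
[-0.0386  0.0179  0.0737] [-2.47 24.38 -0.22 -0.15 30.2   0.07] tilt up first [-1.01 -0.01 -1.73 -0.15 30.2   0.07]
```

Run:
```python
from pin import *
p,q=cur(); g=p-q.apply(OFF)+[0,0,.11]; A=(g+QV.apply(OFF),QV); print(A[0],'raise',rel(*A)); print('then',rel(*over(.14),*A))
```

```text
[ 0.4525 -0.2673  0.2781] raise [-4.59 -0.03 -9.76 -0.15 30.2   0.07]
then [-2.95 24.38  1.38  0.    0.    0.  ]
```

Call:
servo_tool(motion="-1.5 0 -3.2 0 0 0;-3 0 -6.5 0 8 0;-4.6 0 -9.8 0 18 0;-4.6 0 -9.8 -0.1 27 0;-4.6 0 -9.8 -0.1 30.2 0")

```text
time_s: 16.38
tcp_pos: [0.4545, -0.2682, 0.2797]
tool_rot: [0.212, 0.977, -0.001, -0.0]
ft_force: [-0.1, 0.2, -1.1]
gripper_width: 0.246
grasp_force: 34.9
```

Call:
servo_tool(motion="-0.5 4 0.2 0 0 0;-1.2 9 0.6 0 0 0;-1.8 15 1 0 0 0;-2.5 21 1.4 0 0 0;-2.9 24.4 1.4 0 0 0")

```text
time_s: 17.0
tcp_pos: [0.581, -0.0546, 0.2636]
tool_rot: [0.211, 0.978, -0.0, -0.0]
ft_force: [-0.2, -0.2, -0.6]
gripper_width: 0.247
grasp_force: 34.9
```

Run:
```python
from pin import *
r.snapshot('top');r.snapshot('top')
print(state(),rel(*over(.03)))
```

```text
(17.1, array([ 0.5815, -0.0541,  0.2638]), array([-0.9207, -0.6785, -0.6988]), 2.1598915404563748, 34.86218817124609, array([-0.1353,  0.0777,  1.7738, -0.0001,  1.2898, -1.2832])) [-0.06 -0.37 10.95  0.    0.01  0.27]
```

Call:
servo_tool(motion="-0.1 -0.4 2.5 0 0 0;-0.1 -0.4 5 0 0 0;-0.1 -0.4 7.5 0 0 0;-0.1 -0.4 9.5 0 0 0;-0.1 -0.4 10.9 0 0 0")

```text
time_s: 17.73
tcp_pos: [0.579, -0.0619, 0.1538]
tool_rot: [0.212, 0.977, -0.001, -0.0]
ft_force: [0.2, 0.5, -0.6]
gripper_width: 0.243
grasp_force: 34.9
```

Run:
```python
from pin import *
r.snapshot('top');r.snapshot('top')
print(state(),rel(*over(.03)))
o=[]
for n,u,v in(('scene',315,215),('top',330,190)):
    im,d=r.snapshot(n); np.savez(f'{n}p1.npz',im=im,d=d)
    o.append(cv2.resize(im[v-35:v+35,u-35:u+30],None,fx=6,fy=6,interpolation=cv2.INTER_NEAREST))
cv2.imwrite('pics/ins.png',np.hstack(o)[...,::-1])
K,M,t=cam('scene')
def pj(x): q=M@x+t; return (K@q/q[2])[:2]
p,q=cur(); c=p+[0,0,-.0643]
print('tip at',c,'px tip',pj(c),'collar',pj(c+[0,0,.054]),'hole',pj(HOLE))
```

```text
(17.825, array([ 0.5782, -0.0615,  0.153 ]), array([-0.1516,  1.1341,  0.2696]), 2.1360033350705034, 34.86171300377464, array([-0.148 ,  0.1592,  1.8942, -0.0015,  1.0913, -1.2911])) [-0.05  0.44 -0.13 -0.12 -0.15  0.03]
tip at [ 0.5797 -0.0615  0.0908] px tip [314.1121 225.4036] collar [314.1362 214.9863] hole [315.0165 230.2235]
```

View pics/ins.png

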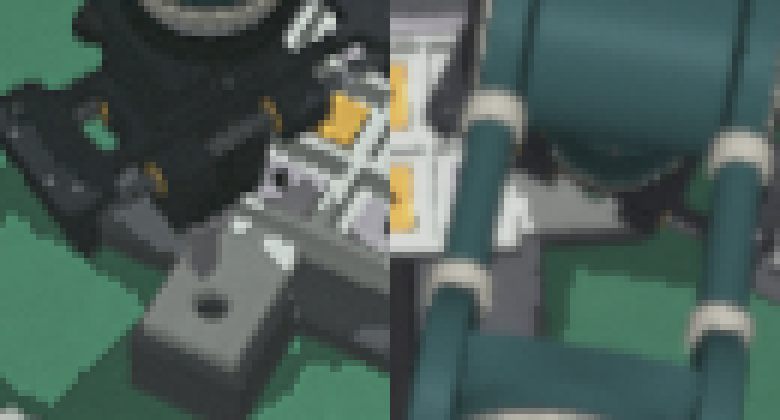

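Call:
servo_tool(motion="0 0.2 0 0 0 0;0 0.4 0 0 0 0;0 0.4 0 0 0 0;0 0.4 0 0 0 0")

```text
time_s: 18.42
tcp_pos: [0.5813, -0.0576, 0.155]
tool_rot: [0.212, 0.977, -0.001, 0.0]
ft_force: [0.8, 0.3, -0.2]
gripper_width: 0.246
grasp_force: 34.9
```

Run:
```python
from pin import *
for i in range(6):
    im,d=r.snapshot('scene'); print(cur()[0],rel(*over(.03)))
np.savez('scenep2.npz',im=im,d=d)
P=cloud('scene',d); 
Q=P[205:232,305:322]; c=im[205:232,305:322].astype(int)
m=(Q[...,2]>.085)&(Q[...,2]<.12)&(np.hypot(Q[...,0]-.5805,Q[...,1]+.0577)<.03)
X=Q[m]; print('shank/collar pts',m.sum(),np.median(X,0),X.min(0),X.max(0))
for v in range(215,236): print(v,c[v-205,2:17].mean(1).astype(int) if v<232 else im[v,307:322].mean(1).astype(int))
```

```text
[ 0.5812 -0.0576  0.1549] [ 0.06 -0.03  0.06 -0.06  0.03  0.06]
[ 0.5812 -0.0577  0.1548] [ 0.06 -0.03  0.05 -0.07  0.02  0.06]
[ 0.5811 -0.0577  0.1548] [ 0.06 -0.03  0.05 -0.06  0.02  0.05]
[ 0.5811 -0.0577  0.1547] [ 0.06 -0.03  0.04 -0.07  0.02  0.05]
[ 0.5811 -0.0577  0.1547] [ 0.06 -0.03  0.04 -0.06  0.01  0.05]
[ 0.5811 -0.0577  0.1547] [ 0.06 -0.02  0.04 -0.07  0.01  0.05]
shank/collar pts 24 [ 0.5831 -0.0604  0.107 ] [ 0.5761 -0.0649  0.0915] [ 0.5874 -0.0538  0.1194]
215 [ 93  82  44  38  38  36  34  34  33  56  94 112 102  93  97]
216 [ 93  93  72  44  35  35  49  68  69  86 107 100 104 151 145]
217 [ 91  92  92  73  55  56  72  99  97  97  86  95 132 192 185]
218 [ 91  92  92  92  83  91  84  86  86  82  85 116 125 123 124]
219 [ 92  93  92  91  95 117  94  87  88  84  85 117 128 125 125]
220 [ 85  85  93  92 106 127  92  85  85  84  84 118 130 128 128]
221 [ 59  65  85  91 124 125  92  85  87  82  85 115 129 128 129]
222 [ 59  59  64  96 128 124  95  85  85  82  86 121 128 129 128]
223 [ 53  59  79 120 127 124 101  85  85  83  96 131 127 129 129]
224 [ 56  67 111 128 126 123 109  88  83  94 117 128 128 129 129]
225 [ 67  96 129 126 126 127 126 110 102 116 130 127 127 128 127]
226 [ 78 120 128 126 125 127 129 129 130 132 128 127 127 126 128]
227 [104 129 125 125 127 125 126 120 124 128 126 128 128 127 127]
228 [130 126 126 125 125 117 112 106 105 120 121 128 127 126 125]
229 [128 126 126 126 122 104  90  88  83  95 104 123 128 126 126]
230 [126 125 127 125 121  92  67  57  55  56  77 111 127 126 126]
231 [126 126 126 128 123  96  45  49  51  49  66 113 127 126 126]
232 [126 125 126 128 129 120  81  67  63  67  94 124 127 126 125]
233 [128 126 126 129 129 131 125 109 101 108 125 128 127 125 125]
234 [121 127 128 129 130 128 129 129 130 129 128 126 125 127 128]
235 [109 117 124 131 129 128 127 129 129 127 125 125 126 127 122]
```

Call:
servo_tool(motion="0.05 -0.08 0.6 0 0 0;0.05 -0.08 1.3 0 0 0;0.05 -0.08 2 0 0 0;0.05 -0.08 2.5 0 0 0;0.05 -0.08 2.8 0 0 0")

```text
time_s: 19.35
tcp_pos: [0.5801, -0.0582, 0.1261]
tool_rot: [0.212, 0.977, -0.001, -0.0]
ft_force: [0.5, 0.2, -0.3]
gripper_width: 0.249
grasp_force: 34.9
```

Call:
servo_tool(motion="0 0 0.2 0 0 0;0 0 0.4 0 0 0;0 0 0.6 0 0 0;0 0 0.8 0 0 0;0 0 0.8 0 0 0")

```text
time_s: 19.98
tcp_pos: [0.5803, -0.0582, 0.1186]
tool_rot: [0.212, 0.977, -0.001, -0.0]
ft_force: [-0.2, 0.8, -0.8]
gripper_width: 0.245
grasp_force: 34.9
```

Run:
```python
from pin import *
r.snapshot('scene')
print(state(),rel(*over(-.054)))
```

```text
(20.025, array([ 0.5803, -0.0582,  0.1187]), array([-0.1482, -0.4104, -1.3264]), 2.188527256414567, 34.8617684256169, array([-0.142 ,  0.1956,  1.9208, -0.0014,  1.0253, -1.2854])) [ 0.01  0.06  4.84 -0.07  0.01  0.05]
```

Call:
servo_tool(motion="0 0 0.3 0 0 0;0 0 0.6 0 0 0;0 0 0.9 0 0 0;0 0 1.2 0 0 0;0 0 1.2 0 0 0")

```text
time_s: 20.65
tcp_pos: [0.5801, -0.0582, 0.1063]
tool_rot: [0.212, 0.977, -0.001, -0.0]
ft_force: [0.3, -0.7, -0.5]
gripper_width: 0.248
grasp_force: 34.9
```

Run:
```python
from pin import *
r.snapshot('scene')
print(state(),rel(*over(-.054)),r.get_obs()['ft_torque'])
```

```text
(20.7, array([ 0.5803, -0.0583,  0.1066]), array([-0.9414,  0.2145, -0.6955]), 2.1848045745151485, 34.86173541052267, array([-0.1421,  0.2091,  1.9298, -0.0014,  1.0031, -1.2854])) [ 0.    0.06  3.63 -0.07  0.    0.05] [-0.0173  0.0188 -0.0305]
```

Tip is now past the stand hole mouth with no side force, so I'll keep pushing.

Call:
servo_tool(motion="0 0 0.5 0 0 0;0 0 1 0 0 0;0 0 1.5 0 0 0;0 0 2 0 0 0;0 0 2 0 0 0")

```text
time_s: 21.32
tcp_pos: [0.5801, -0.0583, 0.0862]
tool_rot: [0.212, 0.977, -0.001, -0.0]
ft_force: [-0.8, 0.5, -1.4]
gripper_width: 0.246
grasp_force: 34.9
```

Call:
servo_tool(motion="0 0 0.4 0 0 0;0 0 0.8 0 0 0;0 0 1.2 0 0 0;0 0 1.5 0 0 0;0 0 1.6 0 0 0")

```text
time_s: 21.95
tcp_pos: [0.5805, -0.0584, 0.0717]
tool_rot: [0.212, 0.977, -0.001, -0.0]
ft_force: [-4.0, -1.0, 9.6]
gripper_width: 0.246
grasp_force: 34.9
```

Run:
```python
from pin import *
r.snapshot('scene')
print(state(),rel(*over(-.054)))
```

```text
(22.0, array([ 0.5804, -0.0584,  0.0718]), array([-2.7006, -0.166 ,  5.2374]), 2.170979588119385, 34.84981973451795, array([-0.1422,  0.2507,  1.9523, -0.0016,  0.9388, -1.2854])) [ 0.02  0.07  0.15 -0.08  0.01  0.05]
```

Call:
servo_tool(motion="0 0 0.1 0 0 0;0 0 0.2 0 0 0;0 0 0.2 0 0 0")

```text
time_s: 22.38
tcp_pos: [0.5805, -0.0585, 0.0717]
tool_rot: [0.212, 0.977, -0.001, -0.0]
ft_force: [-9.2, -0.2, 16.3]
gripper_width: 0.242
grasp_force: 34.9
```

Call:
servo_tool(motion="0 0 -0.1 0 0 0;0 0 -0.1 0 0 0")

```text
time_s: 22.62
tcp_pos: [0.5805, -0.0584, 0.0717]
tool_rot: [0.212, 0.977, -0.001, 0.0]
ft_force: [-5.4, -0.5, 10.5]
gripper_width: 0.245
grasp_force: 34.9
```

Call:
servo_tool(motion="0 0 0 0 0 0;0 0 0 0 0 0;0 0 0 0 0 0;0 0 0 0 0 0", gripper=3.8)

```text
time_s: 23.12
tcp_pos: [0.5802, -0.0583, 0.0695]
tool_rot: [0.212, 0.977, -0.001, -0.0]
ft_force: [0.1, -0.2, -0.3]
gripper_width: 0.434
grasp_force: 0.0
```

Call:
servo_tool(motion="0 0 -1 0 0 0;0 0 -3 0 0 0;0 0 -6 0 0 0;0 0 -10 0 0 0;0 0 -14 0 0 0")

```text
time_s: 23.75
tcp_pos: [0.5807, -0.0582, 0.2128]
tool_rot: [0.212, 0.977, -0.001, 0.001]
ft_force: [1.0, -0.6, 0.9]
gripper_width: 0.43
grasp_force: 0.0
```

Call:
servo_tool(motion="3 -6 -2 0 0 0;6 -12 -3 0 0 0;8 -18 -3 0 0 0;10 -24 -3 0 0 0;10 -26 -3 0 0 0")

```text
time_s: 24.38
tcp_pos: [0.38, -0.255, 0.2422]
tool_rot: [0.213, 0.977, -0.001, 0.001]
ft_force: [0.4, 0.3, -0.3]
gripper_width: 0.432
grasp_force: 0.0
```

```bash
python3 - <<'E'
from pin import *
print(state())
o=[]
for n,u,v in(('scene',310,220),('top',330,190)):
    im,d=r.snapshot(n); np.savez(f'{n}t9.npz',im=im,d=d); P=cloud(n,d)
    m=(np.hypot(P[...,0]-.5805,P[...,1]+.058)<.02)&(P[...,2]>.08)&(im.max(2)<70)
    print(n,m.sum(),'head top z',np.percentile(P[m][:,2],[50,90,97]),np.median(P[m],0))
    o.append(cv2.resize(im[v-45:v+45,u-65:u+65],None,fx=3,fy=3,interpolation=cv2.INTER_CUBIC))
cv2.imwrite('pics/end.png',np.hstack(o)[...,::-1])
E
python3 rim.py t9
```

```text
(24.375, array([ 0.38  , -0.255 ,  0.2422]), array([ 0.4251,  0.2558, -0.2957]), 3.8047753287876627, 0.0, array([-0.6445, -0.1626,  2.0444, -0.0016,  1.2562, -1.7862]))
scene 96 head top z [0.1078 0.1134 0.1147] [ 0.5821 -0.0617  0.1078]
top 28 head top z [0.1125 0.1159 0.1172] [ 0.5737 -0.0551  0.1125]
t9 top 1303 235 rim tilt 0.3269212954347229 offset at hinge 0.01908867720232462
t9 scene 930 243 rim tilt -0.5582235578793389 offset at hinge 0.01999271298279023
```

View pics/end.png

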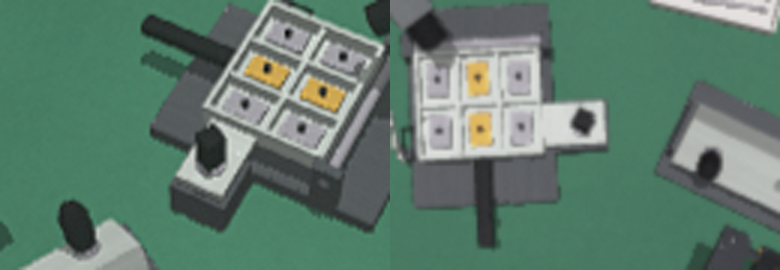

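The pin stands upright in the lug. Its head top is at z ≈ 0.112 m, the expected 112 mm, so the collar is seated. The tray is level and the tool is untouched in the rack.

```bash
python3 -c "
from cell import r
print(r.hand_in())"
```

```text
the job is handed in; nothing more can be done
None
```

I held the tray at about 30° for roughly two seconds, lowered it back to level, pushed the lock pin fully home through the lug into the stand, let go, and handed the job in at about 24.5 s of the 72 s limit.

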